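# Release the large check ball from its feeder

### The job

Two twin ball feeders stand on the bench, each with a steel ball waiting behind its gate. At the feeder that holds the larger ball, press the black paddle of the rocker down with the fingertips until the gate lifts and the ball rolls out, and keep it down until the ball has come to the low end of the chute; then let the paddle come back up so that the gate is shut again. Do not touch the balls or the gates, do not work the other feeder, and leave everything else on the bench where it is.

Things in the scene. Friction and masses are not known exactly. Their poses are not given: they have to be found in the camera images.
- feeder_large: fixed feeder storing the large ball, twin of feeder_small. White base plate 255 x 235 x 8 mm; origin on the bench under the rocker's pivot, z up. Black chute along x at y = -75 mm, sloping 8 degrees down to -x: store at x > 0, gate at x = 0. Rocker along y on two pivot posts (111 mm high, at y = 0): gate on its -y end, black paddle on its +y end, free room below the paddle down to the base plate.
- rocker_large (a joint): angle of the rocker of feeder_large, rad: 0 = gate shut (a spring holds it there), grows as the paddle goes down and the gate rises, end stop at 0.55. Pressing at the paddle's centre takes about 2.5 N at the start and 5.5 N at the stop. The 30 mm ball gets under the gate only above about 0.36 rad; let go, the spring shuts the gate again.
- paddle_large (a point): centre of the upper face of the black paddle (44 x 44 mm, 8 mm thick) of feeder_large, which moves with the rocker: 106 mm from the pivot along the feeder's +y and 104 mm above the bench at rest; pressed to the stop it is about 50 mm lower and 14 mm nearer the pivot in y. Its frame turns with the rocker.
- pivot_large (a point): rocker axle of feeder_large, 100 mm above the bench over the feeder's origin; the axle lies along the feeder's x axis; axes as the feeder's
- gate_large (a point): middle of the lower edge of the steel gate plate of feeder_large, 26 mm wide, 4 mm thick, 44 mm high, 5 mm above the chute floor when shut; the plate is fixed to the rocker's -y end at 75 mm from the pivot.
- pocket_large (a point): foot of the stop wall of the chute of feeder_large, on the chute floor at its low end (feeder x = -149 mm, 34 mm above the bench; floor at the gate 55 mm up). Chute 36 mm wide inside, walls 22 mm high. A ball that has rolled down rests against the wall here
- ball_large: bare steel ball, 30 mm in diameter, 110 g within a quarter, loose in the chute of feeder_large, at the start resting behind the gate in the store; origin at its centre
- feeder_small: fixed feeder storing the small ball, twin of feeder_large. White base plate 255 x 235 x 8 mm; origin on the bench under the rocker's pivot, z up. Black chute along x at y = -75 mm, sloping 8 degrees down to -x: store at x > 0, gate at x = 0. Rocker along y on two pivot posts (111 mm high, at y = 0): gate on its -y end, black paddle on its +y end, free room below the paddle down to the base plate.
- rocker_small (a joint): angle of the rocker of feeder_small, rad: 0 = gate shut (a spring holds it there), grows as the paddle goes down and the gate rises, end stop at 0.55. Pressing at the paddle's centre takes about 2.5 N at the start and 5.5 N at the stop. The 16 mm ball gets under the gate only above about 0.17 rad; let go, the spring shuts the gate again.
- paddle_small (a point): centre of the upper face of the black paddle (44 x 44 mm, 8 mm thick) of feeder_small, which moves with the rocker: 106 mm from the pivot along the feeder's +y and 104 mm above the bench at rest; pressed to the stop it is about 50 mm lower and 14 mm nearer the pivot in y. Its frame turns with the rocker.
- pivot_small (a point): rocker axle of feeder_small, 100 mm above the bench over the feeder's origin; the axle lies along the feeder's x axis; axes as the feeder's
- gate_small (a point): middle of the lower edge of the steel gate plate of feeder_small, 26 mm wide, 4 mm thick, 44 mm high, 5 mm above the chute floor when shut; the plate is fixed to the rocker's -y end at 75 mm from the pivot.
- pocket_small (a point): foot of the stop wall of the chute of feeder_small, on the chute floor at its low end (feeder x = -149 mm, 34 mm above the bench; floor at the gate 55 mm up). Chute 36 mm wide inside, walls 22 mm high. A ball that has rolled down rests against the wall here
- ball_small: bare steel ball, 16 mm in diameter, 17 g within a quarter, loose in the chute of feeder_small, at the start resting behind the gate in the store; origin at its centre
- fitting: loose brass pipe fitting, round, 26 mm across, 34 mm tall, standing on the base plate of one of the feeders; bystander, origin at centre of underside
- hexnut: loose steel hex nut, 28 mm across, 14 mm tall, lying on the base plate of the other feeder; bystander
- ring_one: loose steel ring weight, 84 mm across, 14 mm tall, lying on the left of the bench; bystander
- ring_two: loose steel ring weight, 100 mm across, 12 mm tall, lying at the back of the bench; bystander
- piston: loose steel piston unit, 52 mm across, 90 mm tall, standing at the back of the bench; bystander
- wrench: loose steel wrench, 160 mm long, lying on the right of the bench; bystander
- oil: loose small white bottle, 44 mm across, 85 mm tall, standing on the right of the bench; bystander

How it is judged:
On the way, in this order (a step that is already met when the one before it is completed fails the run):
1. the paddle of the large ball's feeder is being pressed by the fingers and its gate is rising (rocker past 0.25 rad) (value of joint rocker_large above 0.25 rad and not (x of ball_large in the frame of feeder_large below -0.115 m and z of ball_large in the frame of feeder_large below 0.075 m and y of ball_large in the frame of feeder_large between -0.1 and -0.05 m) and contact force between the fingers and anything else above 0.3 N), for 0.05 s.
2. the large ball has reached the low end of its chute while the paddle is still held down (rocker past 0.3 rad) (x of ball_large in the frame of feeder_large below -0.115 m and z of ball_large in the frame of feeder_large below 0.075 m and y of ball_large in the frame of feeder_large between -0.1 and -0.05 m and value of joint rocker_large above 0.3 rad), for 0.05 s.
At the end, for the whole second after the job is handed in: The large ball lies at rest in the low end of its own chute (centre within about 35 mm of the stop wall), both gates are shut (rockers below 0.04 rad), and the small ball is still in its store (x of ball_large in the frame of feeder_large below -0.115 m and z of ball_large in the frame of feeder_large below 0.075 m and y of ball_large in the frame of feeder_large between -0.1 and -0.05 m and linear speed of ball_large below 0.02 m/s and value of joint each of rocker_large, rocker_small below 0.04 rad and x of ball_small in the frame of feeder_small above 0.004 m and y of ball_small in the frame of feeder_small below -0.05 m and z of ball_small in the frame of feeder_small below 0.1 m); the robot touches nothing.
It fails at once if the other feeder's rocker is worked (past 0.1 rad) (value of joint rocker_small above 0.1 rad).
It fails at once if the robot touches a ball (contact force between any of the fingers, the arm and ball_large above 0.3 N or contact force between any of the fingers, the arm and ball_small above 0.3 N).
It fails at once if a ball is lifted out of its chute (z of ball_large in the frame of feeder_large above 0.105 m or z of ball_small in the frame of feeder_small above 0.105 m).
It fails at once if the robot touches the gate end of a rocker ((contact force between the fingers and rocker_large above 0.5 N and y of the grasp point in the frame of feeder_large below -0.03 m) or (contact force between the arm and rocker_large above 0.5 N and y of the grasp point in the frame of feeder_large below -0.03 m) or (contact force between the fingers and rocker_small above 0.5 N and y of the grasp point in the frame of feeder_small below -0.03 m) or (contact force between the arm and rocker_small above 0.5 N and y of the grasp point in the frame of feeder_small below -0.03 m)).
It fails at once if a bystander is moved by more than 20 mm (distance of any of fitting, hexnut, ring_one, ring_two, piston, wrench, oil from where it was at the start of the episode above 0.02 m).
It also fails if it takes over 32 s, if anything falls off the work surface, if the arm or the gripper's body presses on something with over 40 N, if the wrist force passes 120 N, or if a joint passes its speed limit or range.

### The arm

A 6-joint arm with a two-finger parallel gripper is mounted at the origin on the work surface. World frame = base frame: x ahead of the robot, y to its left, z up, the work surface at z = 0. Lengths are in m, angles in rad, forces in N, time in s.
With the tool pointing down it reaches from about 0.35 to 0.775 m from the base axis. Payload 7.3 kg.
Tool frame: the origin (TCP) lies midway between the tips of the shut fingers; the grasp point (between the pads) lies 19 mm behind it; z points along the fingers, y is the direction in which the jaws open and shut (so a half turn about z gives the same grasp; the last joint's range is limited). The gripper opens to 92 mm and grips with 3 to 60 N. Pads are 19 mm wide; open, the fingers measure 130 mm over their backs; the gripper's body (75 mm by 190 mm) begins 47 mm behind the grasp point.
Start: joints at [-1.478, 0.342, 1.524, -0, 1.275, -0.146], TCP at [0.124, -0.51, 0.227] pointing down, gripper open.
Joint ranges: [-2.53, 2.53], [-0.77, 2.02], [0.04, 2.7], [-1, 4.14], [0.28, 2.66], [-3.11, 3.11]. Speed limits (rad/s): [2.57, 2.57, 3.14, 3.14, 3.14, 3.14].

### API

Orientations are given as [roll, pitch, yaw] about the fixed x, y, z axes, in that order (R = Rz(yaw) Ry(pitch) Rx(roll)).
In Python, from cell import status, eyes, job gives the robot as it stands.
- The arm moves only by the tool jog_arm, never from a script. Its argument "series" is a list of rows, each a list of 3 entries, a list of its own where there are three numbers: the gripper command: -1 is shut, 1 is fully open, values between are in proportion, then the shift along the tool's x, y, z in m, then the turn, a rotation vector about the tool's x, y, z in rad. In form: [[grip, [x, y, z], [ax, ay, az]], ...]. A call has 1 to 12 rows; each row is the pose to reach, as a shift and turn from the pose commanded when the call began, along the tool's axes at that moment; what a row does not reach only later rows make up. A row lasts 1/12 s, in which the tool goes at most 41.7 mm and 7.16 degrees, less where a joint would pass 70% of its speed; a pose out of reach is approached as far as the arm can. A call with a gripper value outside its range is refused whole. The fingers move at their own pace and stop on an object; "squeeze" is the grip in N (left out, the last holds). Time passes only in rows, so rows that repeat a pose let the fingers close. It gives the time, the measured TCP pose, the force and the opening at its end, in the units of the state.
- status.observe(): the state, without advancing time (a new reading comes with each control period).
- eyes.read_camera(name): name is "scene" or "side" or "wrist"; returns a dict with "img" (400x640x3 uint8, red, green, blue), "range_z" (400x640 float32, m along the optical axis (not along the pixel's ray), 0 where there is no reading), "camera_matrix" (3x3 intrinsics, pixels), "T" (4x4, takes a point from camera to world coordinates); the wrist camera has in their place "tool_from_camera" (4x4, takes a point from camera to tool coordinates, whose origin is the TCP and whose axes are the flange's). Camera axes: x right, y down, z forward; pixel columns grow to the right and rows downward; lengths in m; the calibration is good to about 2 mm. A picture is of the moment at which its call begins: read the wrist's pose just before it.
- job.hand_in(): hands the job in, once; it reports no verdict.
The state is a dict: "time": time; "qpos": joint angles; "qvel": joint speeds; "joint_efforts": joint torques, N m; "tool_pos": TCP position; "tool_rot": TCP orientation; "contact_force": force on the tool from outside, world axes, zero at the start; "torque": the same for the moment, N m; "opening": finger opening in m.
Only numpy, scipy, OpenCV 4.12 (cv2) and the standard library are available. Lean on these libraries where they do the work, as an engineer would, in place of code of your own. Each camera call takes 0.05 s, during which the arm holds its last target.

## Working session

There is one attempt and no reset: what is moved stays moved. The work goes in short steps, Python scripts to look and compute and a tool call to move; the robot and the scene stay as the last step left them, time stands still between calls to the robot, and variables do not carry over. Pictures are saved under pics/ and viewed, and the job is handed in when it is done.

Besides the shell and the picture viewer there is one more tool, called as name(argument=value, ...) on one line, values as JSON. jog_arm: Moves the arm, as the interface text tells. Its arguments: {"type":"object","properties":{"series":{"type":"array","items":{"type":"array"}},"squeeze":{"type":"number"}},"required":["series"]}

```bash
mkdir -p pics; python3 - <<'E'
from cell import status, eyes
import cv2, numpy as np
print(status.observe())
for n in ("scene","side","wrist"):
    d=eyes.read_camera(n); np.savez(f"{n}.npz",**d)
    cv2.imwrite(f"pics/{n}0.png",d["img"][:,:,::-1])
    print(n,d["camera_matrix"],d.get("T",d.get("tool_from_camera")))
E
```

```text
{'time': 0.0, 'qpos': array([-1.47800373e+00,  3.42735571e-01,  1.52501057e+00, -4.81220077e-05,
        1.27536282e+00, -1.46005187e-01]), 'qvel': array([-0.00046319, -0.0005322 ,  0.00152988,  0.00133813,  0.00010154,
       -0.00018945]), 'joint_efforts': array([ 3.33389020e-03, -4.31236267e+01, -2.44220316e+01,  7.21962657e-02,
        5.60846622e-02, -1.17844197e-04]), 'tool_pos': array([ 0.12414829, -0.50970308,  0.22604053]), 'tool_rot': array([-3.14008578e+00, -1.75076621e-04,  2.38811697e-01]), 'contact_force': array([-0.17717035,  0.07804686, -0.19016245]), 'torque': array([-0.01279815,  0.00444438, -0.01665134]), 'opening': 0.0916281768186591}
scene [[506.63812215   0.         315.19569161]
 [  0.         506.63812215 199.05056465]
 [  0.           0.           1.        ]] [[ 0.15714335  0.81035314 -0.56447653  1.39386609]
 [ 0.98756852 -0.1311384   0.08666687 -0.14103396]
 [-0.00379377 -0.57107837 -0.82088678  1.28900566]
 [ 0.          0.          0.          1.        ]]
side [[409.5640291    0.         318.96877746]
 [  0.         409.5640291  197.81451637]
 [  0.           0.           1.        ]] [[ 0.99799533 -0.01770484  0.0607606   0.49624253]
 [-0.06141666 -0.50265049  0.86230533 -0.97700367]
 [ 0.01527437 -0.86430841 -0.50273022  0.65524927]
 [ 0.          0.          0.          1.        ]]
wrist [[313.43778941   0.         323.05278655]
 [  0.         313.43778941 197.98083471]
 [  0.           0.           1.        ]] [[ 6.98284139e-04 -9.54964927e-01 -2.96717880e-01  8.03603326e-02]
 [ 9.99999752e-01  6.39121419e-04  2.96394089e-04 -1.89846593e-05]
 [-9.34072071e-05 -2.96718013e-01  9.54965136e-01 -1.58221201e-01]
 [ 0.00000000e+00  0.00000000e+00  0.00000000e+00  1.00000000e+00]]
```

View pics/scene0.png

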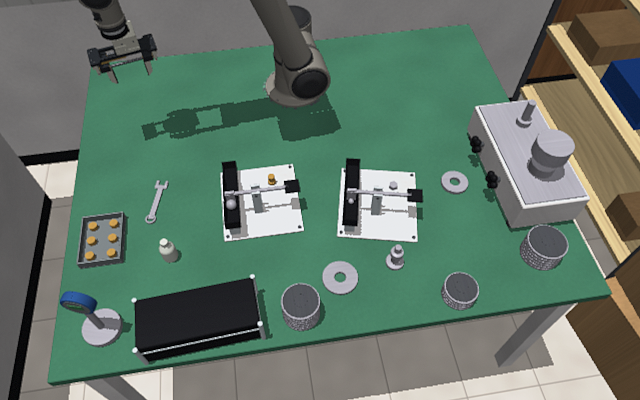

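View pics/side0.png

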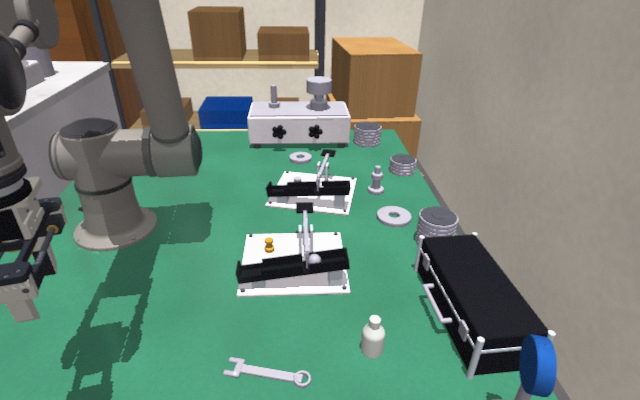

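View pics/wrist0.png

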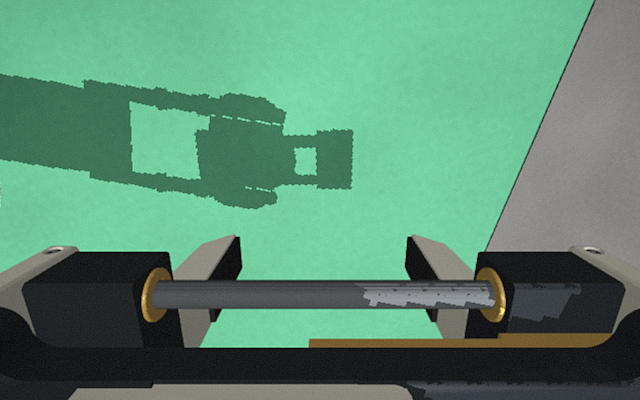

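```bash
cat > h.py <<'E'
import numpy as np, cv2
def load(n):
    d=np.load(f"{n}.npz"); return {k:d[k] for k in d}
def ray(d,u,v,z):
    K,T=d["camera_matrix"],d["T"]
    r=T[:3,:3]@np.linalg.inv(K)@np.array([u,v,1.]); o=T[:3,3]
    return o+r*(z-o[2])/r[2]
def proj(d,p):
    K,T=d["camera_matrix"],d["T"]
    c=T[:3,:3].T@(np.asarray(p)-T[:3,3]); c=K@c; return c[:2]/c[2]
E
python3 - <<'E'
from h import *
for n,(x,y,w,h),k in (("scene",(210,145,220,100),3.6),("side",(230,140,140,160),3.6)):
    d=load(n); c=d["img"][y:y+h,x:x+w,::-1]
    cv2.imwrite(f"pics/{n}zoom.png",cv2.resize(c,None,fx=k,fy=k,interpolation=cv2.INTER_CUBIC))
d=load("scene")
# white plates
hsv=cv2.cvtColor(d["img"],cv2.COLOR_RGB2HSV)
m=((hsv[...,1]<40)&(hsv[...,2]>190)).astype(np.uint8); m[:145]=0;m[250:]=0;m[:,:205]=0;m[:,430:]=0
# blacks near feeders
for x0,x1 in((210,310),(325,430)):
    mm=m.copy(); mm[:,:x0]=0; mm[:,x1:]=0
    ys,xs=np.nonzero(mm)
    # black feature
    P=cv2.convexHull(np.c_[xs,ys].astype(np.float32))
    q=cv2.approxPolyDP(P,6,True)[:,0]
    for u,v in q: print(u,v,ray(d,u,v,.008).round(4))
    b=(d["img"].max(2)<60).astype(np.uint8); b[:150]=0;b[235:]=0;b[:,:x0]=0;b[:,x1:]=0
    n_,l,s,c=cv2.connectedComponentsWithStats(b)
    for i in range(1,n_):
        if s[i,4]>30: print("black",s[i],c[i].round(1), ray(d,*c[i],.104).round(4))
E
```

```text
303.0 230.0 [ 0.6173 -0.0589  0.008 ]
225.0 240.0 [ 0.6147 -0.2885  0.008 ]
221.0 173.0 [ 0.3647 -0.2871  0.008 ]
292.0 164.0 [ 0.3645 -0.0582  0.008 ]
black [222 161  19  68 795] [230.6 194.4] [ 0.5241 -0.2531  0.104 ]
black [284 179  16  14 170] [291.9 185.9] [ 0.5222 -0.0754  0.104 ]
417.0 240.0 [0.7039 0.2642 0.008 ]
392.0 249.0 [0.7214 0.1851 0.008 ]
337.0 235.0 [0.6501 0.0372 0.008 ]
342.0 168.0 [0.4066 0.0984 0.008 ]
413.0 172.0 [0.4589 0.3193 0.008 ]
black [342 158  18  68 799] [350.9 192.1] [0.5713 0.0892 0.104 ]
black [407 189  16  13 168] [415.  195.1] [0.6111 0.2682 0.104 ]
```

View pics/scenezoom.png

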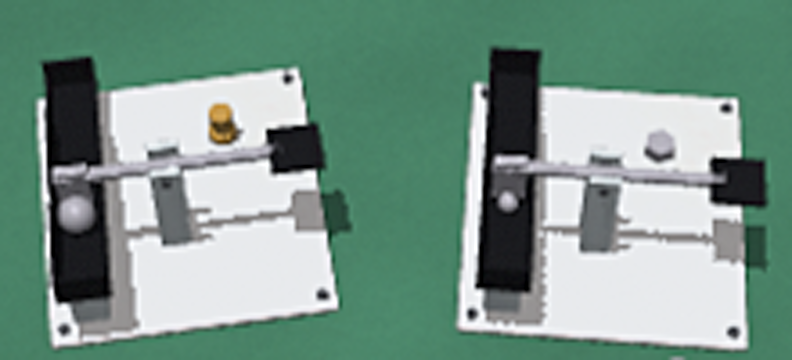

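View pics/sidezoom.png

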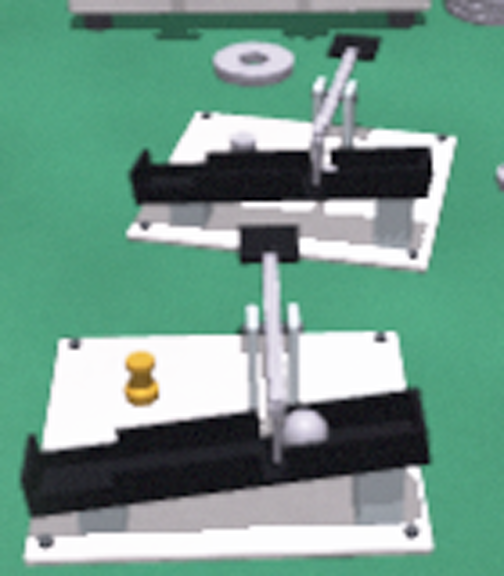

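```bash
python3 - <<'E'
from h import *
d=load("side"); s=load("scene")
b=(d["img"].max(2)<60).astype(np.uint8); b[:195]=0;b[222:]=0;b[:,:285]=0;b[:,325:]=0
n,l,st,c=cv2.connectedComponentsWithStats(b)
for i in range(1,n):
    if st[i,4]>20: print(st[i],c[i],ray(d,*c[i],.104))
for n_,dd,(x0,y0,x1,y1) in (("scene",s,(280,175,305,197)),("side",d,(290,198,320,216))):
    im=dd["img"][y0:y1,x0:x1].max(2)
    print(n_); print("\n".join(" ".join(f"{v:3d}" for v in r) for r in im))
# depth points of paddle
for dd in (s,d):
    K,T=dd["camera_matrix"],dd["T"]; r=dd["range_z"]
    v,u=np.mgrid[:400,:640]
    P=np.stack([(u-K[0,2])/K[0,0]*r,(v-K[1,2])/K[1,1]*r,r],-1)@T[:3,:3].T+T[:3,3]
    m=(r>0)&(np.abs(P[...,2]-.104)<.012)&(P[...,1]>-.12)&(P[...,1]<-.03)&(P[...,0]>.45)&(P[...,0]<.6)&(dd["img"].max(2)<60)
    Q=P[m]; print(len(Q),Q.mean(0),Q.min(0),Q.max(0), np.median(Q,0))
E
```

```text
[285 195  23   1  23] [296. 195.] [ 0.50168543 -0.01417725  0.104     ]
[297 203  16  10 138] [304.06521739 207.17391304] [ 0.52157934 -0.07793745  0.104     ]
scene
233 233 232 232 231 232 231 232 234 233 233 234 235 241 230  79 128 130 133 133 132 132 130 131 131
234 234 233 234 233 233 233 232 233 232 233 234 235 241 228  87 129 131 131 131 132 131 131 128 128
235 234 233 234 234 234 233 233 233 234 234 235 238 242 231 110 132 132 132 132 131 130 128 126 128
235 234 233 233 234 234 236 238 240 242 244 246 249 253 243 125 109 115 125 134 130 128 130 127 128
235 234 234 238 243 247 245 227 213 219 219 208 207 213 193  99  45  57  99 137 129 129 128 128 127
236 235 238 236 195 207 193 132  92 100  91  36   1   5   8  19  22  20  75 142 130 130 128 128 129
235 234 241 225   0   0   8  10  14  15  18  23  23  27  27  31  30  25  70 132 133 130 128 128 128
235 234 242 231  25  18  25  29  28  29  29  31  34  30  31  32  30  27  51 107 136 130 129 129 127
234 235 243 232  52  16  28  30  30  32  30  30  31  32  32  32  31  30  38  97 137 129 130 132 129
237 238 241 203  67  21  49  38  3
[... 3042 characters left out ...]
 125 154 158 162 158 154 150
164 163 164 163 164 163 135 104 104 124 136 134 125 188 228 228 200 148 134 134 138 135 140 154 162 164 159 158 157 156
162 164 164 161 160 161 159 153 152 160 161 163 145 189 228 229 205 172 160 159 162 163 161 161 163 161 161 163 163 163
165 165 164 165 163 163 162 161 163 163 163 160 146 189 230 229 219 181 157 160 161 159 163 163 162 159 162 160 160 163
167 [ 0.52299753 -0.07572299  0.10494942] [ 0.49950396 -0.09676697  0.09743138] [ 0.54572663 -0.05590241  0.11068777] [ 0.52404847 -0.0755733   0.10510575]
138 [ 0.52154392 -0.07929308  0.10490769] [ 0.50313874 -0.09952151  0.098185  ] [ 0.54141593 -0.05731243  0.10808668] [ 0.52133475 -0.08028266  0.10531156]
```

```bash
cat >> h.py <<'E'
from scipy.spatial.transform import Rotation as Ro
def rel(p,yaw=np.pi/2):
    from cell import status
    o=status.observe(); R=Ro.from_euler('xyz',o["tool_rot"])
    print("pos",o["tool_pos"].round(4),"rot",o["tool_rot"].round(4),"F",o["contact_force"].round(2),"t",o["time"])
    print("shift",R.inv().apply(np.array(p)-o["tool_pos"]).round(4),"turn",(R.inv()*Ro.from_euler('xyz',[np.pi,0,yaw])).as_rotvec().round(4))
E
python3 -c "
from h import *
rel([.522,-.082,.2])"
```

```text
pos [ 0.1242 -0.5098  0.2262] rot [-3.1405e+00 -2.0000e-04  2.3880e-01] F [ 0.01 -0.23  0.49] t 0.15
shift [ 0.4877 -0.3215  0.0267] turn [-8.000e-04 -9.000e-04 -1.332e+00]
```

jog_arm(series=[[-1,[0.041,-0.027,0],[0,0,-0.11]],[-1,[0.081,-0.054,0],[0,0,-0.22]],[-1,[0.122,-0.08,0],[0,0,-0.33]],[-1,[0.163,-0.107,0],[0,0,-0.44]],[-1,[0.203,-0.134,0],[0,0,-0.55]],[-1,[0.244,-0.161,0],[0,0,-0.66]],[-1,[0.284,-0.188,0],[0,0,-0.78]],[-1,[0.325,-0.214,0],[0,0,-0.9]],[-1,[0.366,-0.241,0],[0,0,-1.02]],[-1,[0.406,-0.268,0],[0,0,-1.14]],[-1,[0.447,-0.295,0],[0,0,-1.24]],[-1,[0.488,-0.322,0],[0,0,-1.332]]])

```text
time: 1.15
tool_pos: [0.4655, -0.1419, 0.2267]
tool_rot: [-3.142, 0.0, 1.576]
contact_force: [1.5, -1.2, 0.4]
opening: 0.0164
```

```bash
python3 -c "
from h import *
rel([.522,-.082,.13])"
```

```text
pos [ 0.4655 -0.1419  0.2267] rot [-3.1415e+00  2.0000e-04  1.5760e+00] F [ 1.53 -1.21  0.38] t 1.15
shift [0.0596 0.0568 0.0967] turn [-0.0001  0.0002  0.0052]
```

jog_arm(series=[[-1,[0,0,0],[0,0,0]],[-1,[0,0,0],[0,0,0]],[-1,[0,0,0],[0,0,0]]])

```text
time: 1.4
tool_pos: [0.4642, -0.1438, 0.2263]
tool_rot: [-3.14, 0.0, 1.571]
contact_force: [-0.4, 0.1, -0.1]
opening: 0.0009
```

```bash
python3 -c "
from h import *
rel([.522,-.082,.13])"
```

```text
pos [ 0.4642 -0.1438  0.2263] rot [-3.1405e+00  1.0000e-04  1.5710e+00] F [-0.35  0.09 -0.06] t 1.4
shift [0.0618 0.0579 0.0963] turn [-0.0011  0.0001  0.0002]
```

jog_arm(series=[[-1,[0.02,0.019,0.0],[0,0,0]],[-1,[0.041,0.039,0.01],[0,0,0]],[-1,[0.062,0.058,0.03],[0,0,0]],[-1,[0.062,0.058,0.06],[0,0,0]],[-1,[0.062,0.058,0.09],[0,0,0]],[-1,[0.062,0.058,0.096],[0,0,0]],[-1,[0.062,0.058,0.096],[0,0,0]],[-1,[0.062,0.058,0.096],[0,0,0]]])

```text
time: 2.07
tool_pos: [0.5227, -0.0832, 0.1317]
tool_rot: [3.141, 0.0, 1.569]
contact_force: [-0.7, 0.5, 1.0]
opening: 0.0004
```

```bash
python3 - <<'E'
from h import *
from cell import eyes
rel([.522,-.084,.054])
for n,(x,y,w,h),k in (("scene",(190,130,170,120),4),("side",(200,120,200,180),3.2)):
    d=eyes.read_camera(n); c=d["img"][y:y+h,x:x+w,::-1]
    cv2.imwrite(f"pics/{n}1.png",cv2.resize(c,None,fx=k,fy=k,interpolation=cv2.INTER_CUBIC))
E
```

```text
pos [ 0.5227 -0.0832  0.1317] rot [3.1408e+00 4.0000e-04 1.5685e+00] F [-0.71  0.48  0.99] t 2.0667
shift [-0.0007 -0.0008  0.0777] turn [ 0.0008  0.0004 -0.0023]
```

View pics/scene1.png

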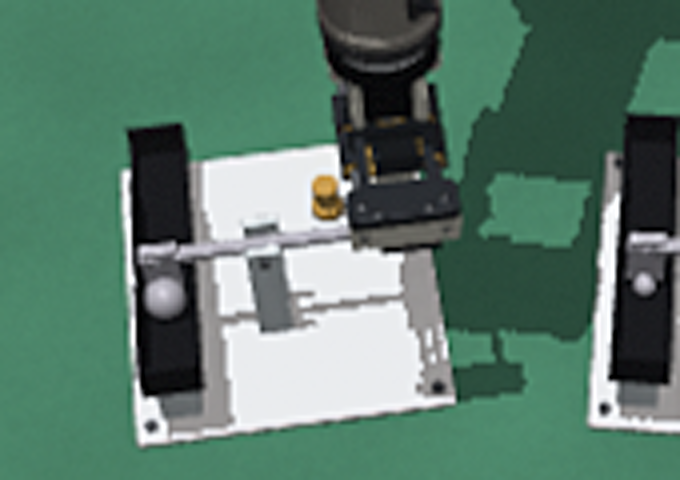

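View pics/side1.png

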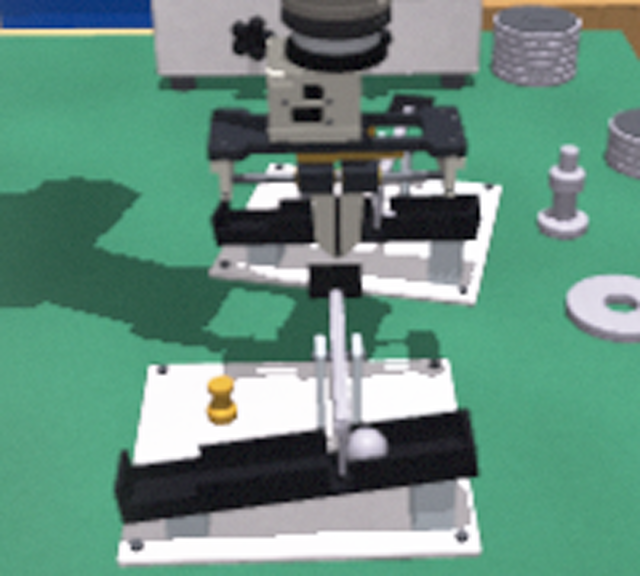

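Side view: the shut fingertips (about 340,255) stand right above the large feeder's paddle (335,280). The ball still waits behind the gate. Pressing now.

jog_arm(series=[[-1,[0,0,0.012],[0,0,0]],[-1,[0,0,0.024],[0,0,0]],[-1,[0,0,0.034],[0,0,0]],[-1,[0,0,0.044],[0,0,0]],[-1,[0,0,0.054],[0,0,0]],[-1,[0,0,0.063],[0,0,0]],[-1,[0,0,0.071],[0,0,0]],[-1,[0,0,0.077],[0,0,0]],[-1,[0,0,0.077],[0,0,0]],[-1,[0,0,0.077],[0,0,0]],[-1,[0,0,0.077],[0,0,0]],[-1,[0,0,0.077],[0,0,0]]])

```text
time: 3.17
tool_pos: [0.523, -0.0816, 0.0541]
tool_rot: [3.141, -0.0, 1.571]
contact_force: [1.5, 3.1, 5.0]
opening: 0.0003
```

```bash
python3 - <<'E'
from h import *
from cell import eyes
rel([.522,-.084,.054])
for n,(x,y,w,h),k in (("scene",(190,130,170,120),4),("side",(200,120,200,180),3.2)):
    d=eyes.read_camera(n); c=d["img"][y:y+h,x:x+w,::-1]
    cv2.imwrite(f"pics/{n}2.png",cv2.resize(c,None,fx=k,fy=k,interpolation=cv2.INTER_CUBIC))
E
```

```text
pos [ 0.523  -0.0816  0.0541] rot [ 3.1407e+00 -2.0000e-04  1.5708e+00] F [1.48 3.11 4.97] t 3.1667
shift [-0.0024 -0.001   0.0001] turn [ 0.0009 -0.0002  0.    ]
```

View pics/side2.png

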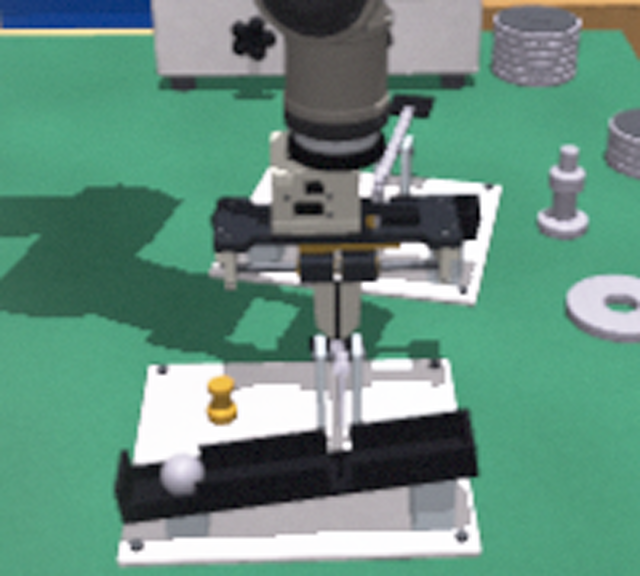

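The gate is up and the ball (182,475) is rolling, close to the low end. I'll hold until it rests.

jog_arm(series=[[-1,[0,0,0],[0,0,0]],[-1,[0,0,0],[0,0,0]],[-1,[0,0,0],[0,0,0]],[-1,[0,0,0],[0,0,0]],[-1,[0,0,0],[0,0,0]],[-1,[0,0,0],[0,0,0]],[-1,[0,0,0],[0,0,0]],[-1,[0,0,0],[0,0,0]],[-1,[0,0,0],[0,0,0]],[-1,[0,0,0],[0,0,0]],[-1,[0,0,0],[0,0,0]],[-1,[0,0,0],[0,0,0]]])

```text
time: 4.27
tool_pos: [0.5227, -0.0818, 0.0537]
tool_rot: [3.141, 0.0, 1.571]
contact_force: [2.6, 4.1, 4.4]
opening: 0.0009
```

jog_arm(series=[[-1,[0,0,0],[0,0,0]],[-1,[0,0,0],[0,0,0]],[-1,[0,0,0],[0,0,0]],[-1,[0,0,0],[0,0,0]],[-1,[0,0,0],[0,0,0]],[-1,[0,0,0],[0,0,0]]])

```text
time: 4.77
tool_pos: [0.5228, -0.0819, 0.0537]
tool_rot: [3.141, 0.0, 1.571]
contact_force: [3.2, 3.7, 4.6]
opening: 0.0003
```

```bash
python3 - <<'E'
from h import *
from cell import eyes
rel([.522,-.084,.054])
for i in range(2):
  d=eyes.read_camera("side"); x,y,w,h=200,120,200,180; k=3.2
  c=d["img"]
  b=((c.min(2)>110)&(np.ptp(c.astype(int),axis=2)<30)).astype(np.uint8); b[:255]=0;b[282:]=0;b[:,:238]=0;b[:,275:]=0
  n,l,st,ce=cv2.connectedComponentsWithStats(b)
  for j in range(1,n):
    if st[j,4]>15: print(st[j],ce[j],ray(d,*ce[j],.05))
c=c[y:y+h,x:x+w,::-1]
cv2.imwrite("pics/side3.png",cv2.resize(c,None,fx=k,fy=k,interpolation=cv2.INTER_CUBIC))
E
```

```text
pos [ 0.5228 -0.0819  0.0537] rot [3.1412e+00 1.0000e-04 1.5707e+00] F [3.18 3.72 4.57] t 4.7667
shift [-0.0021 -0.0008 -0.0003] turn [ 0.0004  0.0001 -0.    ]
[240 255  35  20 340] [251.71470588 262.00294118] [ 0.39620724 -0.22729751  0.05      ]
[259 279  16   3  28] [268.32142857 280.46428571] [ 0.43721296 -0.29204251  0.05      ]
[240 255  35  20 340] [251.71470588 262.00294118] [ 0.39620724 -0.22729751  0.05      ]
[259 279  16   3  28] [268.32142857 280.46428571] [ 0.43721296 -0.29204251  0.05      ]
```

View pics/side3.png

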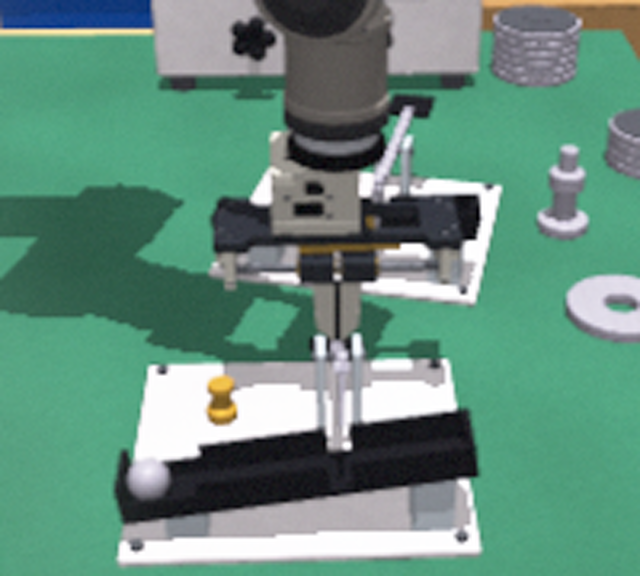

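The ball (148,479) rests against the stop wall and looks the same in two frames, and the rocker is still down. Letting the paddle up.

jog_arm(series=[[-1,[0,0,-0.007],[0,0,0]],[-1,[0,0,-0.014],[0,0,0]],[-1,[0,0,-0.021],[0,0,0]],[-1,[0,0,-0.028],[0,0,0]],[-1,[0,0,-0.035],[0,0,0]],[-1,[0,0,-0.042],[0,0,0]],[-1,[0,0,-0.049],[0,0,0]],[-1,[0,0,-0.056],[0,0,0]],[-1,[0,0,-0.07],[0,0,0]],[-1,[0,0,-0.09],[0,0,0]],[-1,[0,0,-0.12],[0,0,0]],[-1,[0,0,-0.15],[0,0,0]]])

```text
time: 5.87
tool_pos: [0.5219, -0.0822, 0.2044]
tool_rot: [-3.14, 0.0, 1.571]
contact_force: [0.3, 0.5, 0.1]
opening: 0.0002
```

jog_arm(series=[[-1,[0,0,0],[0,0,0]],[-1,[0,0,0],[0,0,0]],[-1,[0,0,0],[0,0,0]],[-1,[0,0,0],[0,0,0]],[-1,[0,0,0],[0,0,0]],[-1,[0,0,0],[0,0,0]]])

```text
time: 6.37
tool_pos: [0.5221, -0.0818, 0.2027]
tool_rot: [-3.14, -0.0, 1.571]
contact_force: [0.1, -0.2, -0.3]
opening: 0.0005
```

```bash
python3 - <<'E'
from h import *
from cell import eyes
rel([.522,-.084,.2])
for n,(x,y,w,h),k in (("scene",(190,130,240,120),3.2),("side",(200,120,200,180),3.2)):
    d=eyes.read_camera(n); c=d["img"][y:y+h,x:x+w,::-1]
    cv2.imwrite(f"pics/{n}4.png",cv2.resize(c,None,fx=k,fy=k,interpolation=cv2.INTER_CUBIC))
E
```

```text
pos [ 0.5221 -0.0818  0.2027] rot [-3.1396e+00 -4.0000e-04  1.5707e+00] F [ 0.08 -0.21 -0.34] t 6.3667
shift [-0.0022 -0.0001  0.0027] turn [-0.002  -0.0004 -0.0001]
```

View pics/side4.png

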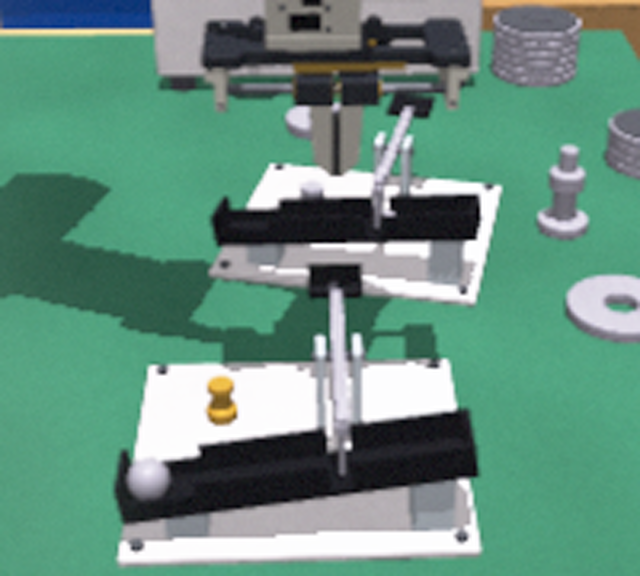

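View pics/scene4.png

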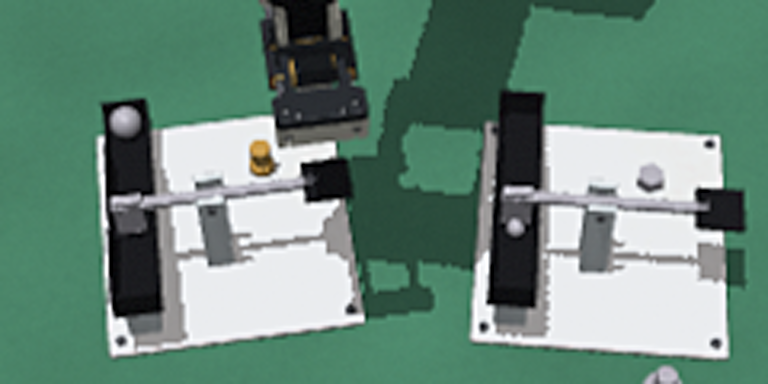

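The paddle is back up, the gate is shut and the large ball is at the low end. The small ball is still in its store, and the arm touches nothing.

```bash
python3 -c "
from cell import job
print(job.hand_in())"
```

```text
the job is handed in; nothing more can be done
None
```

I pressed the large ball's feeder, the one on the robot's right with the brass fitting on its plate, and handed the job in at about 6.5 s. No verdict was reported.

- **Pressing:** I found the paddle from both fixed cameras at about (0.522, -0.077, 0.104) m. I pushed it down with the shut fingertips to TCP z = 0.054 m, which I estimate at about 0.5 rad on the rocker. The upward force on the tool was about 5 N.
- **Ball:** I kept the paddle down until two successive side pictures showed the ball unmoving against the stop wall.
- **Release:** I let the paddle up steadily and raised the fingers to z = 0.20 m.

In the last pictures the large ball lies at the low end, both rockers look level with their gates shut, and the small ball is still in its store. The fitting and hex nut look unmoved, and the contact force reads about zero. I judged the rockers, ball and bystanders from the pictures by eye. The ring weights, piston, wrench and bottle had no separate measurement, but the arm worked only over the large feeder. No check failed. The two cameras put the paddle 2–4 mm apart in y, well within its 44 mm width.

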